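# Clip the candle lantern into the snap hook

## Task

Hang the candle lantern on the counter stand: take it by its wooden grip and press the cross rod of its ring gently down through the sprung gate of the snap hook until the gate snaps shut behind it. Then, with the gate shut, pull the lantern gently but firmly up against the gate for about half a second to prove that it is locked, lower it so that it hangs in the hook, and let go. Never force the hook, keep the lantern upright, and leave everything else where it stands.

Things in the scene. Friction and masses are not known exactly. Their poses are not given: they have to be found in the camera images.
- lantern: Candle lantern, loose, 0.22 to 0.34 kg: clear candle jar (76 mm wide, 90 tall) in a dark wire carrier 91 mm wide, 241 mm tall in all. Two 5 mm wires at y = +-30 mm, a cross rod below and a wooden grip above make a closed ring over the jar, open inside 55 mm (y) by 56 mm (z). Origin: centre of the underside; z up, y along rod and grip. Same from both sides.
- lantern_grip (a point): Centre of the wooden grip block, 228 mm above the lantern's origin. The block is 18 mm (x) by 72 mm (y) by 26 mm (z); pinch it from above with the fingers closing along the lantern's x. Mind the wall cabinets: their fronts are at world x = 0.58 m, from 0.45 m height up, so keep wrist and arm on the robot's side of them.
- lantern_rod (a point): Middle of the straight cross rod (5 mm thick, 60 mm long, along the lantern's y), 156 mm above the lantern's origin, 72 mm below lantern_grip. The jar's rim is 66 mm below it. The hook must come in between rim and rod: bring the lantern in level from the nose side (stand's -x) with the rod 19 mm above hook_mouth, then press down.
- hook_stand: Steel stand fixed to the worktop, left of the lantern, turned at random. Foot (116 mm wide) and post (210 mm tall) lie 100 mm along +x from the origin; an arm clamped to the post reaches back at 171 to 189 mm height to an upright U-shaped snap hook of 8 mm bar in the stand's x-z plane, open at the top, 165 to 208 mm high. Origin: on the worktop below the hook's throat; z up.
- hook_seat (a point): Where the rod's axis nominally lies when it hangs at the bottom of the hook, 176 mm above the stand's origin; axes as the stand's. The arm is clamped by hand: hook and gate really sit up to 3.5 mm higher or lower than told (x and y are true), so feel for them. The rod must lie along the stand's y. The throat is 18 mm wide (x) between nose (-x side) and spine; 6.5 mm off its middle the rod touches.
- hook_mouth (a point): Nominal middle of the throat on the shut gate's axis, 25 mm above hook_seat (same height error). From the gate's real axis the rod's axis is 5 mm up when it touches the gate's top and 5 mm down when pulled against its underside. The rod slips off the gate's free end 15 to 23 mm down, then the gate snaps up over it. Nose top is 7 mm, hinge knuckle 6 mm above the gate's axis.
- hook_gate (a joint): Brass gate, a 5 mm bar hinged on the spine (13 mm along +x from hook_mouth), reaching 20 mm to the nose. 0 = shut (level); grows to 1.5 rad as its free end is pressed down into the throat; it cannot open upward and is rigid against a pull (about 10 N per mm or more). A spring shuts it: 5 to 9 N on the rod start to open it (over the lantern's weight), up to 15 N with rubbing. About 8 N up is a fair tug.
- honey_jar: Bystander: red-lidded honey jar, 65 mm wide, 100 mm tall. Origin: centre of its underside.
- spice_jar: Bystander: small glass spice jar with a green cap, 46 mm wide, 106 mm tall. Origin: centre of its underside.
- small_bowl: Bystander: small flowered bowl, 130 mm wide, 64 mm tall. Origin: centre of its underside.
- lemon: Bystander: yellow lemon, about 71x53x51 mm. Origin: centre of its underside.
- tuna_tin: Bystander: flat round tin, 86 mm wide, 40 mm tall. Origin: centre of its underside.
- mug_dots: Bystander: white mug with dark dots, 82x114 mm, 91 mm tall. Origin: centre of its underside.

How it is judged:
By the outcome, as a careful person would: the job done as asked, in the order asked, and still so for the second after the job is handed in, with the robot touching nothing.
It also fails if it takes over 72 s, if anything falls off the work surface, if the arm or the gripper's body presses on something with over 40 N, if the wrist force passes 120 N, or if a joint passes its speed limit or range.

## Robot

A 7-joint arm with a two-finger parallel gripper is mounted at the origin on a cart in front of the work surface, level with it; the furniture and walls round the work are solid. World frame = base frame: x ahead of the robot, y to its left, z up, the work surface at z = 0. Lengths are in m, angles in rad, forces in N, time in s.
With the tool pointing down it reaches from about 0.35 to 0.9 m from the base axis. Payload 19.9 kg.
Tool frame: the origin (TCP) lies on the centre line of the jaws, within the pads' length; the fingertips stand 8 mm ahead of it and the grasp point (between the pads) lies 11 mm behind it; z points along the fingers, y is the line along which they close (so a half turn about z gives the same grasp; the last joint's range is limited). The gripper opens to 94 mm and grips with 3 to 60 N. Pads are 16 mm wide; open, the fingers measure 119 mm over their backs; the gripper's body (75 mm by 177 mm) begins 78 mm behind the grasp point.
Start: joints at [1.258, 0.417, -0.01, 1.614, 0.005, 1.111, -0.053], TCP at [0.168, -0.602, 0.213] pointing down, gripper open.
Joint ranges: [-2.81, 2.81], [-0.39, 2.02], [-1.27, 1.25], [0.06, 2.57], [-1.19, 4.33], [0.19, 2], [-2.82, 2.82]. Speed limits (rad/s): [1.89, 1.89, 2.39, 2.39, 3.01, 3.01, 3.01].

## Interface

Orientations are given as a unit quaternion [x, y, z, w].
In Python, from bench import r, optics, finder gives the robot as it stands.
- The arm moves only by the tool step_arm, never from a script. Its argument "targets" is a list of rows, each a list of 3 entries, a list of its own where there are three numbers: the shift along the world's x, y, z in m, then the turn, a rotation vector about the world's x, y, z in degrees, then the gripper command: -1 is fully open, 1 is shut, values between are in proportion. In form: [[[tx, ty, tz], [rx, ry, rz], hand], ...]. A call has 1 to 5 rows; each row shifts and turns the commanded pose from where the row before left it; what a row does not reach is not made up. A row lasts 1/10 s, in which the tool goes at most 50 mm and 8.59 degrees, less where a joint would pass 70% of its speed; a pose out of reach is approached as far as the arm can. A call is refused whole if a number of a shift passes 0.05 or a number of a turn 8.59, either way. A call with a gripper value outside its range is refused whole. The fingers move at their own pace and stop on an object; "force" is the grip in N (left out, the last holds). Time passes only in rows, so rows that do not move let the fingers close. It gives the time, the measured TCP pose, the force, the opening and the grip force at its end, in the units of the state.
- r.get_state(): the state, without advancing time (a new reading comes with each control period).
- optics.camera(name): name is "scene" or "top" or "wrist"; returns the picture (384x512x3 uint8, red, green, blue); there is no depth.
- optics.calibration(name): a dict with "K" (3x3 intrinsics, pixels), "R" (3x3) and "t" (3): a world point X has camera coordinates R X + t. Camera axes: x right, y down, z forward; pixel columns grow to the right and rows downward; lengths in m; the calibration is good to about 2 mm. A picture is of the moment at which its call begins: read the wrist's pose just before it. calibration takes no time and is no camera call; for the wrist camera it gives the pose at the moment of the call.
- r.finish_job(): hands the job in; it is judged then, once.
Trained networks look in the newest picture that a camera, given by its name, has taken for a name from the list of things; names that differ only in an ending like _2 or _b are one class to them, and where a whole thing is asked for, a point or a joint stands for the part that bears it (a point fixed in the world has none). Each returns a list of dicts, best first, with "score" (0 to 1); they miss things now and then, are a little off and sometimes report something else, mostly with a low value. They report only what shows in the picture. A call takes as long as a camera call.
- finder.look_for(camera, label): "at" ([column, row] in pixels, amid what is visible of it).
The state is a dict: "time_s": time; "joints": joint angles; "joint_vel": joint speeds; "effort": joint torques, N m; "position": TCP position; "eef_rot": TCP orientation; "ft_force": force on the tool from outside, world axes, zero at the start; "moment": the same for the moment, N m; "finger_gap": finger opening in m; "gripper_force": force on a finger pad.
Only numpy, scipy, OpenCV 4.12 (cv2) and the standard library are available. Lean on these libraries where they do the work, as an engineer would, in place of code of your own. Each camera call takes 0.05 s, during which the arm holds its last target. There are 200 camera calls.

## Working session

There is one attempt and no reset: what is moved stays moved. The work goes in short steps, Python scripts to look and compute and a tool call to move; the robot and the scene stay as the last step left them, time stands still between calls to the robot, and variables do not carry over. Pictures are saved under pics/ and viewed, at most 10 in all, crops included, and the job is handed in when it is done.

Besides the shell and the picture viewer there is one more tool, called after "Call:" as name(argument=value, ...), one argument or row to a line, values as JSON. step_arm: Moves the arm, as the interface text tells. Its arguments: {"type":"object","properties":{"targets":{"type":"array"},"force":{"type":"number"}},"required":["targets"]}

```bash
ls; mkdir -p pics; cat > h.py <<'E'
import numpy as np,cv2,json
from bench import r,optics,finder
def cal(n):
    c=optics.calibration(n);return [np.array(c[k],float) for k in("K","R","t")]
def proj(n,X):
    K,R,t=cal(n);p=(R@np.atleast_2d(X).T).T+t;p=p@K.T;return p[:,:2]/p[:,2:]
def ray(c,uv):
    K,R,t=c;d=R.T@np.linalg.solve(K,[uv[0],uv[1],1]);return -R.T@t,d/np.linalg.norm(d)
def onz(c,uv,z):
    o,d=ray(c,uv);return o+d*(z-o[2])/d[2]
def tri(rs):
    A=0;b=0
    for o,d in rs:
        P=np.eye(3)-np.outer(d,d);A=A+P;b=b+P@o
    X=np.linalg.solve(A,b);return X,[np.linalg.norm((np.eye(3)-np.outer(d,d))@(X-o)) for o,d in rs]
def snap(n,f):
    im=optics.camera(n);cv2.imwrite("pics/"+f,im[...,::-1]);return im
E
cat > a.py <<'E'
from h import *
np.set_printoptions(precision=4,suppress=True)
s=r.get_state();print({k:np.round(v,3).tolist() for k,v in s.items()})
ims=[snap(n,n+"0.png") for n in("scene","top","wrist")]
cv2.imwrite("pics/st.png",np.hstack([ims[0],ims[1]])[:,:, ::-1][:, :1024])
for n in("scene","top"):
    K,R,t=cal(n);print(n,K[0,0],-R.T@t)
    for l in "lantern lantern_grip lantern_rod hook_stand hook_seat hook_mouth hook_gate honey_jar spice_jar small_bowl lemon tuna_tin mug_dots".split():
        print(l,[(np.round(d["at"],1).tolist(),round(d["score"],2)) for d in finder.look_for(n,l)[:2]])
E
python3 a.py
```

```text
pics
{'time_s': 0.0, 'joints': [1.257, 0.418, -0.01, 1.614, 0.005, 1.111, -0.053], 'joint_vel': [0.0, 0.002, -0.0, 0.001, -0.001, 0.0, -0.002], 'effort': [-0.001, -85.128, 0.638, -42.6, -0.049, 0.019, 0.0], 'position': [0.168, -0.602, 0.213], 'eef_rot': [0.991, 0.136, -0.0, -0.001], 'ft_force': [-0.277, 0.364, -0.553], 'moment': [-0.014, 0.025, -0.041], 'gripper_force': 0.0, 'finger_gap': 0.094}
scene 377.1202582470964 [-0.0695  0.7218  1.16  ]
lantern [([307.8, 194.9], 0.62), ([237.2, 272.4], 0.25)]
lantern_grip [([306.6, 188.7], 0.85)]
lantern_rod []
hook_stand [([241.3, 272.6], 0.9)]
hook_seat [([240.8, 274.5], 0.85)]
hook_mouth [([239.9, 273.2], 0.69)]
hook_gate []
honey_jar [([208.9, 207.0], 0.7), ([238.3, 273.0], 0.43)]
spice_jar [([173.8, 231.5], 0.9)]
small_bowl [([148.4, 260.8], 0.64)]
lemon [([160.6, 309.4], 0.72)]
tuna_tin [([346.4, 163.4], 0.59)]
mug_dots [([318.0, 146.9], 0.78)]
top 351.72167527385074 [0.4025 0.0332 1.6434]
lantern [([305.8, 213.6], 0.57)]
lantern_grip [([303.2, 209.7], 0.79)]
lantern_rod [([305.6, 214.2], 0.59)]
hook_stand [([213.0, 220.3], 0.91)]
hook_seat [([212.4, 224.9], 0.62)]
hook_mouth [([212.5, 225.3], 0.97), ([303.4, 215.4], 0.51)]
hook_gate [([370.0, 212.1], 0.53)]
honey_jar [([210.7, 224.1], 0.38)]
spice_jar [([304.8, 211.5], 0.63), ([372.3, 214.6], 0.55)]
small_bowl [([173.7, 173.7], 0.64)]
lemon [([151.4, 202.0], 0.5)]
tuna_tin [([369.6, 210.5], 0.85)]
mug_dots [([361.5, 180.3], 0.91)]
```

```bash
python3 - <<'E'
import cv2,numpy as np
a=cv2.imread("pics/scene0.png")[120:340,110:390];b=cv2.imread("pics/top0.png")[140:270,120:400]
a=cv2.resize(a,None,fx=2.8,fy=2.8,interpolation=2);cv2.imwrite("pics/a.png",a[:600,:800])
b=cv2.resize(b,None,fx=2.85,fy=2.85,interpolation=2);cv2.imwrite("pics/b.png",b)
E
```

```text
(no output)
```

View pics/a.png

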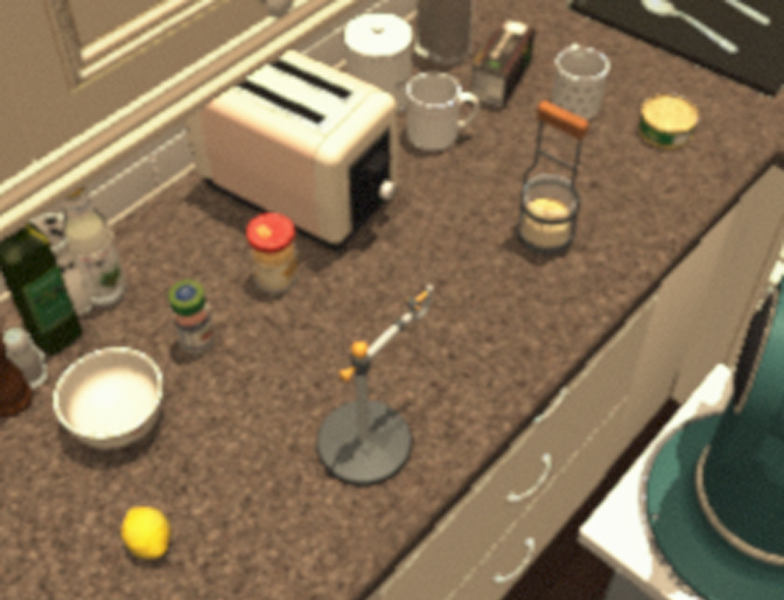

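View pics/b.png

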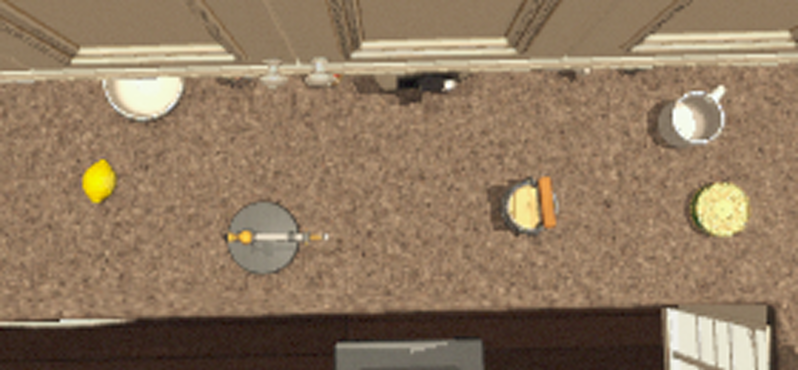

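Scene: the lantern's orange grip is at about (311,162) px, and the hook tip is at about (264,224) with the post at (238,245). Top: the grip is at (312,211), the post at (202,223), and the hook tip at (234,223). The stand's +x axis points image-left, and the rod runs roughly image-vertical.

```bash
python3 - <<'E'
from h import *
np.set_printoptions(precision=4,suppress=True)
S,T=cal("scene"),cal("top")
for n,a,b in [("gripL",(302.9,157.9),(310.9,202.8)),("gripR",(318.9,166.4),(313.3,219.3)),("grip",(310.7,162),(311.9,210.9)),
 ("hooktip",(110+428/2.8,120+290/2.8),(120+325/2.85,140+237/2.85)),("clamp",(110+360/2.8,120+350/2.8),(120+245/2.85,140+237/2.85))]:
    print(n,*tri([ray(S,a),ray(T,b)]))
print("top dirs",onz(T,(202.5,223.2),.2),onz(T,(234,223.2),.2), "foot",onz(S,(110+364/2.8,120+443/2.8),.005),onz(T,(120+264/2.85,140+237/2.85),.01))
for l,z,c,uv in [("bowl",.03,T,(173.7,173.7)),("lemon",.025,T,(151,202)),("tin",.04,T,(369.6,210.5)),("mug",.05,T,(361.5,180.3)),("honey",.05,S,(208.9,207)),("spice",.05,S,(173.8,231.5)),("mug2",.05,S,(264,160)),("toaster",.15,S,(220,160))]: print(l,onz(c,uv,z))
K,R,t=cal("wrist");s=r.get_state()
from scipy.spatial.transform import Rotation as Q
q=Q.from_quat(s["eef_rot"]).as_matrix()
print("wristcam in tool",q.T@((-R.T@t)-s["position"]),"axis",q.T@R[2],K[0,0]);print("tool",q)
E
```

```text
gripL [ 0.4869 -0.1851  0.2309] [np.float64(0.0004826173239004773), np.float64(0.0004826173239003766)]
gripR [ 0.4204 -0.1935  0.2237] [np.float64(0.00010780563933200674), np.float64(0.00010780563933206597)]
grip [ 0.4541 -0.1885  0.2282] [np.float64(9.675825353891936e-05), np.float64(9.675825353903175e-05)]
hooktip [0.4129 0.1272 0.1973] [np.float64(0.00016924940463537507), np.float64(0.0001692494046354175)]
clamp [0.415  0.2417 0.1963] [np.float64(0.0006405829398186631), np.float64(0.0006405829398186162)]
top dirs [0.4156 0.2557 0.2   ] [0.4125 0.1271 0.2   ] foot [0.4109 0.245  0.005 ] [0.4164 0.2382 0.01  ]
bowl [0.6486 0.4135 0.03  ]
lemon [0.5201 0.5193 0.025 ]
tin [ 0.4564 -0.4806  0.04  ]
mug [ 0.5945 -0.4483  0.05  ]
honey [0.6972 0.1141 0.05  ]
spice [0.7071 0.2832 0.05  ]
mug2 [ 0.7145 -0.2364  0.05  ]
toaster [ 0.7746 -0.0331  0.15  ]
wristcam in tool [ 0.0677  0.0005 -0.1717] axis [-0.2346 -0.001   0.9721] 330.78779407401686
tool [[ 0.9633  0.2685 -0.0001]
 [ 0.2685 -0.9633  0.0001]
 [-0.     -0.0001 -1.    ]]
```

Call:
step_arm(
  targets=[
    [[0.01,0.02,0.03],[0,0,0],-1],
    [[0.02,0.03,0.03],[0,0,-2],-1],
    [[0.02,0.035,0.03],[0,0,-2],-1],
    [[0.02,0.035,0.03],[0,0,-2],-1],
    [[0.025,0.035,0.03],[0,0,-2],-1],
  ],
)

```text
time_s: 1.95
position: [0.2616, -0.4475, 0.3632]
eef_rot: [0.998, 0.065, 0.0, 0.0]
ft_force: [0.7, -0.5, 1.1]
finger_gap: 0.094
gripper_force: 0.0
```

Call:
step_arm(
  targets=[
    [[0.025,0.035,0.03],[0,0,0],-1],
    [[0.025,0.035,0],[0,0,0],-1],
    [[0.025,0.035,0],[0,0,0],-1],
    [[0.025,0.035,0],[0,0,0],-1],
    [[0.025,0.035,0],[0,0,0],-1],
  ],
)

```text
time_s: 2.45
position: [0.386, -0.274, 0.3906]
eef_rot: [0.998, 0.066, 0.0, 0.0]
ft_force: [0.1, -0.9, 0.2]
finger_gap: 0.0937
gripper_force: 0.0
```

Call:
step_arm(
  targets=[
    [[0.02,0.035,0],[0,0,0],-1],
    [[0.01,0.02,0],[0,0,0],-1],
    [[0,0.02,0],[0,0,0],-1],
    [[0,0,0],[0,0,0],-1],
    [[0,0,0],[0,0,0],-1],
  ],
)

```text
time_s: 2.95
position: [0.4152, -0.2009, 0.3905]
eef_rot: [0.998, 0.066, 0.0, 0.0]
ft_force: [-0.7, -0.1, -0.0]
finger_gap: 0.094
gripper_force: 0.0
```

```bash
python3 - <<'E'
from h import *
import pickle
c=cal("wrist");im=snap("wrist","w1.png");pickle.dump(c,open("w1.pkl","wb"))
for l in("lantern_grip","lantern"): print(l,[(np.round(d["at"],1).tolist(),round(d["score"],2)) for d in finder.look_for("wrist",l)[:2]])
print(proj("wrist",[[.454,-.189,.228]]))
E
```

```text
lantern_grip [([252.1, 124.9], 0.84)]
lantern [([249.1, 118.8], 0.75)]
[[252.25320045 130.98851062]]
```

Call:
step_arm(
  targets=[
    [[-0.01,0.04,0.01],[0,0,0],-1],
    [[-0.01,0.045,0],[0,0,0],-1],
    [[0,0.045,0],[0,0,0],-1],
    [[0,0.045,0],[0,0,0],-1],
    [[0,0.045,0],[0,0,0],-1],
  ],
)

```text
time_s: 3.6
position: [0.395, 0.0205, 0.4005]
eef_rot: [0.998, 0.065, 0.0, 0.0]
ft_force: [1.6, -0.7, -0.6]
finger_gap: 0.094
gripper_force: 0.0
```

Call:
step_arm(
  targets=[
    [[-0.01,0.04,0],[0,0,0],-1],
    [[-0.01,0.04,0],[0,0,0],-1],
    [[0,0.02,0],[0,0,0],-1],
    [[0,0,0],[0,0,0],-1],
    [[0,0,0],[0,0,0],-1],
  ],
)

```text
time_s: 4.1
position: [0.3755, 0.1185, 0.4003]
eef_rot: [0.998, 0.066, -0.0, -0.0]
ft_force: [0.7, -1.0, 0.1]
finger_gap: 0.0939
gripper_force: 0.0
```

```bash
python3 - <<'E'
from h import *
import pickle
c=cal("wrist");im=snap("wrist","w2.png");pickle.dump(c,open("w2.pkl","wb"));print(r.get_state()["position"])
for l in("hook_stand","hook_mouth","hook_seat","hook_gate"): print(l,[(np.round(d["at"],1).tolist(),round(d["score"],2)) for d in finder.look_for("wrist",l)[:2]])
print(proj("wrist",[[.413,.127,.2]]))
a=cv2.imread("pics/w1.png");b=cv2.imread("pics/w2.png")
cv2.imwrite("pics/w12.png",np.vstack([a[:, :],b])[:, :])
m=np.hstack([a,b]);cv2.imwrite("pics/w12.png",cv2.resize(m,(800,300),interpolation=3))
E
```

```text
[0.37557624 0.11815669 0.40024904]
hook_stand [([188.3, 110.1], 0.74), ([17.1, 22.6], 0.19)]
hook_mouth [([189.9, 108.1], 0.73), ([242.5, 125.2], 0.2)]
hook_seat [([186.0, 114.1], 0.91)]
hook_gate [([241.1, 124.6], 0.61)]
[[256.55535936 129.916887  ]]
```

View pics/w12.png

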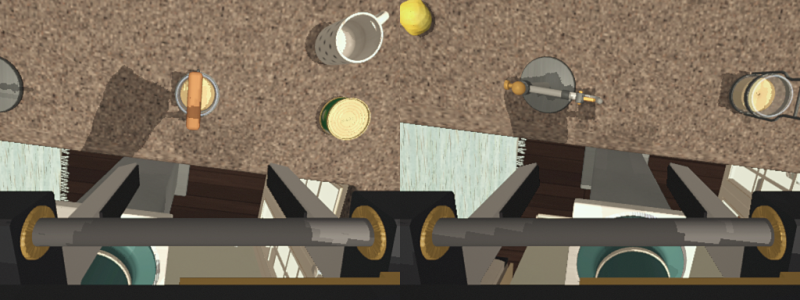

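The left half shows the lantern grip at about (252,125) in w1. The right half shows the hook at about (242,125) in w2, with the post at about (148,112). I'll go closer for two views of the hook.

Call:
step_arm(
  targets=[
    [[0,0.01,-0.03],[0,0,0],-1],
    [[0,0.01,-0.04],[0,0,0],-1],
    [[0,0.01,-0.04],[0,0,0],-1],
    [[0,0,0],[0,0,0],-1],
    [[0,0,0],[0,0,0],-1],
  ],
)

```text
time_s: 4.85
position: [0.3755, 0.149, 0.2913]
eef_rot: [0.998, 0.066, -0.0, -0.0]
ft_force: [-0.1, 0.7, 0.6]
finger_gap: 0.094
gripper_force: 0.0
```

```bash
python3 - <<'E'
from h import *
import pickle
c=cal("wrist");im=snap("wrist","w3.png");pickle.dump(c,open("w3.pkl","wb"))
print(proj("wrist",[[.413,.127,.2],[.415,.24,.2]]))
E
```

```text
[[292.86233886 146.72052285]
 [151.50329742 125.27930725]]
```

Call:
step_arm(
  targets=[
    [[0,-0.03,0],[0,0,0],-1],
    [[0,-0.03,0],[0,0,0],-1],
    [[0,-0.02,0],[0,0,0],-1],
    [[0,0,0],[0,0,0],-1],
    [[0,0,0],[0,0,0],-1],
  ],
)

```text
time_s: 5.4
position: [0.376, 0.0692, 0.2919]
eef_rot: [0.998, 0.065, 0.001, 0.0]
ft_force: [0.0, -0.3, -0.2]
finger_gap: 0.094
gripper_force: 0.0
```

```bash
python3 - <<'E'
from h import *
import pickle
c=cal("wrist");im=snap("wrist","w4.png");pickle.dump(c,open("w4.pkl","wb"))
p=proj("wrist",[[.413,.127,.2],[.415,.24,.2]]);print(p)
a=cv2.imread("pics/w3.png")[50:230,100:300];b=cv2.imread("pics/w4.png")[50:230,40:240]
m=cv2.resize(np.hstack([a,b]),None,fx=2,fy=2)
a=cv2.resize(cv2.imread("pics/w3.png")[90:190,110:310],None,fx=4,fy=3*4//4*1.0,interpolation=2) if 0 else None
E
```

```text
[[193.76766135 133.3661645 ]
 [ 49.38907075 111.44003858]]
```

```bash
python3 - <<'E'
import cv2,numpy as np
a=cv2.imread("pics/w3.png")[100:172,130:326];b=cv2.imread("pics/w4.png")[85:157,30:226]
m=cv2.resize(np.vstack([a,b]),None,fx=4,fy=4,interpolation=cv2.INTER_NEAREST);print(m.shape);cv2.imwrite("pics/w34.png",m)
E
```

```text
(576, 784, 3)
```

View pics/w34.png

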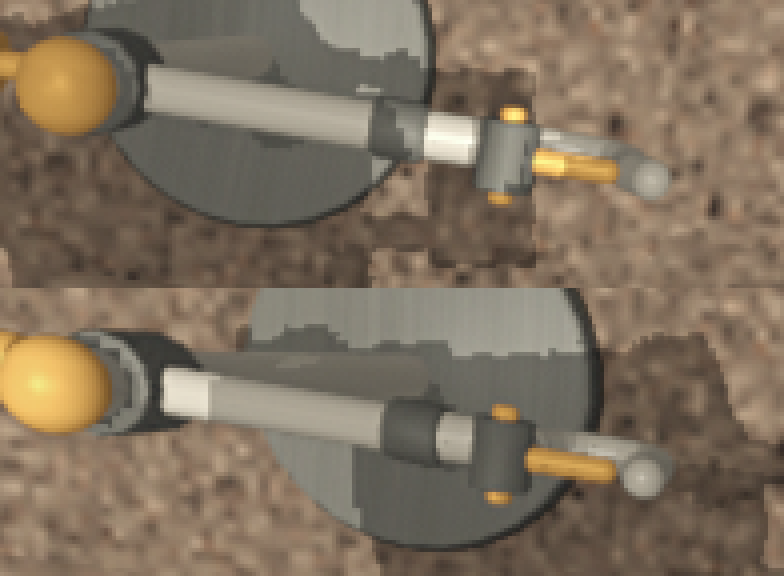

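The crops show the nose ball at w3 (292.8,145.3) / w4 (190.5,132.5), the hinge knuckle at w3 (256.8,139.2) / w4 (155.4,126.3), and the post ball at w3 (146.5,121.8) / w4 (43.8,109).

```bash
python3 - <<'E'
from h import *
import pickle
np.set_printoptions(precision=4,suppress=True)
c3,c4=[pickle.load(open(f"w{i}.pkl","rb")) for i in(3,4)]
for n,a,b,z in [("nose",(292.75,145.25),(190.5,132.5),.204),("knuckle",(256.75,139.2),(155.4,126.3),.201),("post",(146.5,121.75),(43.75,109),.205)]:
    print(n,*tri([ray(c3,a),ray(c4,b)]),onz(c3,a,z),onz(c4,b,z))
c1=pickle.load(open("w1.pkl","rb"));print("grip",onz(c1,(252.1,124.9),.228))
im=cv2.imread("pics/w1.png");h=cv2.cvtColor(im,cv2.COLOR_BGR2HSV);m=cv2.inRange(h,(5,120,60),(16,255,255));m[200:]=0;m[:,:200]=0;m[:,300:]=0
n,l,st,ce=cv2.connectedComponentsWithStats(m);i=1+np.argmax(st[1:,4]);print(st[i],ce[i],cv2.minAreaRect(np.argwhere(l==i)[:,::-1].astype(np.float32)))
E
```

```text
nose [0.4142 0.128  0.2059] [np.float64(7.02784182983141e-06), np.float64(7.027841829782332e-06)] [0.414  0.1278 0.204 ] [0.414  0.1284 0.204 ]
knuckle [0.4148 0.1564 0.202 ] [np.float64(0.0001289276452630451), np.float64(0.0001289276452631011)] [0.4146 0.1564 0.201 ] [0.4149 0.1567 0.201 ]
post [0.4167 0.2436 0.2007] [np.float64(5.447756472919256e-05), np.float64(5.44775647292083e-05)] [0.417  0.2422 0.205 ] [0.4172 0.2408 0.205 ]
grip [ 0.4601 -0.1875  0.228 ]
[ 238   92   22   75 1296] [248.2145 128.6381] ((248.1695556640625, 128.89439392089844), (18.181304931640625, 74.33792114257812), 3.301866054534912)
```

Call:
step_arm(
  targets=[
    [[0,-0.04,0.04],[0,0,0],-1],
    [[0.01,-0.045,0.035],[0,0,0],-1],
    [[0.015,-0.045,0],[0,0,0],-1],
    [[0.015,-0.045,0],[0,0,0],-1],
    [[0.01,-0.04,0],[0,0,0],-1],
  ],
)

```text
time_s: 5.95
position: [0.4248, -0.1366, 0.3567]
eef_rot: [0.998, 0.066, 0.001, 0.0]
ft_force: [0.4, -0.0, 1.2]
finger_gap: 0.0939
gripper_force: 0.0
```

Call:
step_arm(
  targets=[
    [[0,-0.02,0],[0,0,0],-1],
    [[0,-0.01,0],[0,0,0],-1],
    [[0,0,0],[0,0,0],-1],
    [[0,0,0],[0,0,0],-1],
  ],
)

```text
time_s: 6.35
position: [0.4242, -0.1635, 0.3563]
eef_rot: [0.998, 0.067, 0.0, 0.0]
ft_force: [0.2, 0.6, 1.1]
finger_gap: 0.0941
gripper_force: 0.0
```

```bash
cat > g.py <<'E'
from h import *
import pickle,sys
np.set_printoptions(precision=4,suppress=True)
n=sys.argv[1]
c=cal("wrist");im=snap("wrist",n+".png")[...,::-1].copy();pickle.dump(c,open(n+".pkl","wb"));print(r.get_state()["position"])
h=cv2.cvtColor(im,cv2.COLOR_BGR2HSV);m=cv2.inRange(h,(5,120,60),(16,255,255));m[240:]=0
k,l,st,ce=cv2.connectedComponentsWithStats(m);i=1+np.argmax(st[1:,4]);print(st[i],ce[i])
p=proj("wrist",[[.46,-.188,.241]])[0].astype(int);print(p)
x,y=np.maximum(ce[i].astype(int)-[50,60],0);print("off",x,y);cv2.imwrite("pics/%sc.png"%n,cv2.resize(im[y:y+120,x:x+100],None,fx=5,fy=5,interpolation=0))
E
python3 g.py w5
```

```text
[ 0.4241 -0.1634  0.3563]
[ 275  108   26   80 1613] [287.5524 147.0217]
[292 144]
off 237 87
```

View pics/w5c.png

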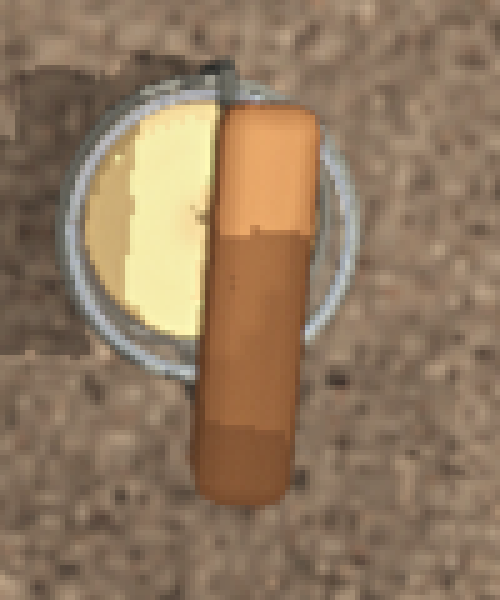

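The crop shows the grip's top face running from about (291.4,107.6) to (286.6,187) px in w5, with the jar ring behind it.

```bash
python3 - <<'E'
from h import *
import pickle
np.set_printoptions(precision=4,suppress=True)
c=pickle.load(open("w5.pkl","rb"));c1=pickle.load(open("w1.pkl","rb"))
for z in(.235,.241):
    a,b=onz(c,(291.4,107.6),z),onz(c,(286.6,187),z);print(a,b,(a+b)/2,np.linalg.norm(a-b),np.degrees(np.arctan2(*(a-b)[[1,0]])))
print(tri([ray(c,(287.55,147.02)),ray(c1,(248.2,128.64))]), onz(c,(287.55,147.02),.238),onz(c1,(248.2,128.64),.238))
# jar rim centre from crop: ellipse centre ~ (208,233) at z ~.09
print("rim",onz(c,(237+208/5,87+233/5),.09))
from scipy.spatial.transform import Rotation as Q
s=r.get_state();m=Q.from_quat(s["eef_rot"]).as_matrix();print(np.degrees(np.arctan2(m[1,0],m[0,0])),s["position"])
E
```

```text
[ 0.491  -0.1823  0.235 ] [ 0.4205 -0.189   0.235 ] [ 0.4558 -0.1857  0.235 ] 0.07084365787231756 5.447935859769134
[ 0.4911 -0.1817  0.241 ] [ 0.422  -0.1883  0.241 ] [ 0.4565 -0.185   0.241 ] 0.06939325270207308 5.447935859769137
(array([ 0.4566, -0.1843,  0.2341]), [np.float64(0.00017898929464124324), np.float64(0.00017898929464131062)]) [ 0.4572 -0.184   0.238 ] [ 0.4567 -0.1843  0.238 ]
rim [ 0.4557 -0.1844  0.09  ]
7.678514275144662 [ 0.4241 -0.1634  0.3563]
```

Call:
step_arm(
  targets=[
    [[0.02,-0.014,0],[0,0,-1.2],-1],
    [[0.012,-0.008,-0.03],[0,0,-1],-1],
    [[0,0,-0.04],[0,0,0],-1],
    [[0,0,-0.04],[0,0,0],-1],
    [[0,0,-0.029],[0,0,0],-1],
  ],
)

```text
time_s: 6.9
position: [0.4555, -0.1854, 0.2151]
eef_rot: [0.999, 0.048, -0.0, -0.0]
ft_force: [0.0, -0.8, 0.1]
finger_gap: 0.0942
gripper_force: 0.0
```

Call:
step_arm(
  targets=[
    [[0,0,0],[0,0,0],-1],
    [[0,0,0],[0,0,0],0.2],
    [[0,0,0],[0,0,0],0.5],
    [[0,0,0],[0,0,0],1],
    [[0,0,0],[0,0,0],1],
  ],
  force=30,
)

```text
time_s: 7.4
position: [0.4563, -0.187, 0.218]
eef_rot: [0.999, 0.047, 0.001, 0.0]
ft_force: [0.2, -0.4, -0.1]
finger_gap: 0.0655
gripper_force: 0.0
```

Call:
step_arm(
  targets=[
    [[0,0,0],[0,0,0],1],
    [[0,0,0],[0,0,0],1],
    [[0,0,0],[0,0,0],1],
  ],
  force=40,
)

```text
time_s: 7.7
position: [0.4559, -0.1869, 0.217]
eef_rot: [0.999, 0.047, 0.0, -0.0]
ft_force: [-0.0, -0.5, -0.2]
finger_gap: 0.0414
gripper_force: 0.0
```

Call:
step_arm(
  targets=[
    [[0,0,0],[0,0,0],1],
    [[0,0,0],[0,0,0],1],
    [[0,0,0],[0,0,0],1],
    [[0,0,0],[0,0,0],1],
    [[0,0,0],[0,0,0],1],
  ],
)

```text
time_s: 8.2
position: [0.4558, -0.1868, 0.2168]
eef_rot: [0.999, 0.047, -0.0, -0.0]
ft_force: [-0.3, 0.1, -2.6]
finger_gap: 0.0178
gripper_force: 39.9
```

Call:
step_arm(
  targets=[
    [[0,0,0.01],[0,0,0],1],
    [[0,0,0.015],[0,0,0],1],
    [[0,0,0.02],[0,0,0],1],
    [[0,0,0.019],[0,0,0],1],
    [[0,0,0],[0,0,0],1],
  ],
)

```text
time_s: 8.7
position: [0.4569, -0.1871, 0.2835]
eef_rot: [0.999, 0.047, 0.002, 0.001]
ft_force: [-0.2, 0.6, -3.3]
finger_gap: 0.0178
gripper_force: 39.9
```

Call:
step_arm(
  targets=[
    [[-0.005,0.02,0],[0,0,-1.7],1],
    [[-0.009,0.03,0],[0,0,-2],1],
    [[-0.009,0.03,0],[0,0,-2],1],
    [[-0.009,0.03,0],[0,0,-1],1],
    [[-0.009,0.03,0],[0,0,0],1],
  ],
)

```text
time_s: 9.2
position: [0.4141, -0.0457, 0.2804]
eef_rot: [1.0, -0.012, -0.0, -0.0]
ft_force: [1.0, 0.7, -2.8]
finger_gap: 0.0182
gripper_force: 40.0
```

Call:
step_arm(
  targets=[
    [[0,0.03,0],[0,0,0],1],
    [[0,0.03,0],[0,0,0],1],
    [[0,0.02,0],[0,0,0],1],
    [[0,0,0],[0,0,0],1],
    [[0,0,0],[0,0,0],1],
  ],
)

```text
time_s: 9.7
position: [0.4147, 0.0329, 0.2805]
eef_rot: [1.0, -0.011, -0.0, -0.0]
ft_force: [-0.1, -0.6, -2.6]
finger_gap: 0.0178
gripper_force: 40.0
```

```bash
python3 - <<'E'
from h import *
from scipy.spatial.transform import Rotation as Q
s=r.get_state();print(s["position"],s["ft_force"],s["moment"]);m=Q.from_quat(s["eef_rot"]).as_matrix();print(np.degrees(np.arctan2(m[1,0],m[0,0])),m[:,2])
a=snap("scene","s6.png")[...,::-1];b=snap("top","t6.png")[...,::-1]
p=s["position"]
for n in("scene","top"):print(proj(n,[p,[p[0],p[1],.22],[.4145,.1423,.201]]))
a=cv2.resize(a[130:280,190:330],(560,600),interpolation=2);b=cv2.resize(b[180:260,190:290],(250,200),interpolation=2)
v=np.zeros((600,810,3),np.uint8)[:,:800];v=np.zeros((600,800,3),np.uint8);v[:,:550]=a[:,:550];v[:200,550:]=b
cv2.imwrite("pics/v6.png",v)
E
```

```text
[0.41468925 0.03292287 0.28053641] [-0.13373175 -0.62268859 -2.62914738] [-0.03144634 -0.00700368 -0.03902402]
-1.2957463091438346 [-5.81073558e-04  1.24462950e-05 -9.99999831e-01]
[[282.14375655 190.01621259]
 [281.05173175 202.52008758]
 [259.49886483 225.32659393]]
[[257.03053798 221.93723131]
 [257.03029957 222.07233043]
 [230.24464252 222.80268443]]
```

View pics/v6.png

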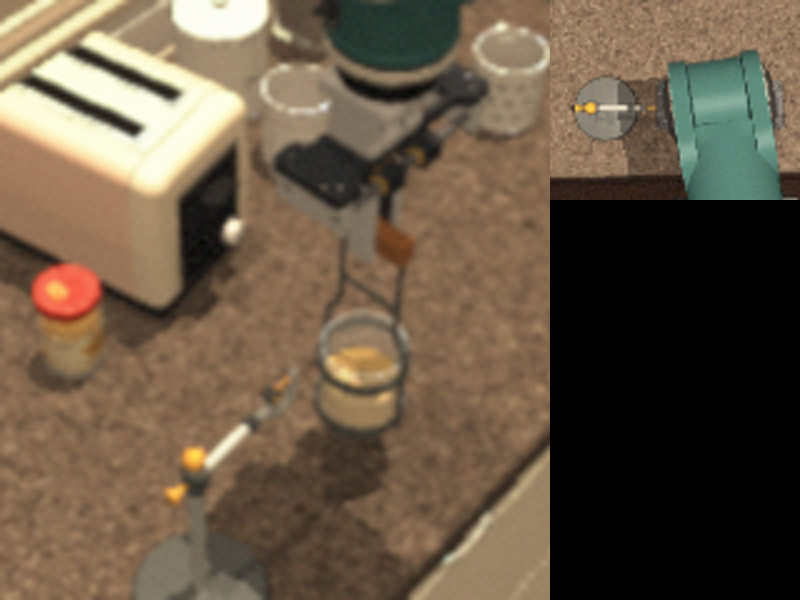

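The lantern hangs upright in the jaws, with its rod at about (282,203) px in the scene picture, where I predicted it. The hook is clear ahead of it. I'll bring it in level.

Call:
step_arm(
  targets=[
    [[0,0.025,0],[0,0,0],1],
    [[0,0.025,0],[0,0,0],1],
    [[0,0.015,0],[0,0,0],1],
    [[0,0.01,0],[0,0,0],1],
    [[0,0.01,0],[0,0,0],1],
  ],
)

```text
time_s: 10.3
position: [0.415, 0.1179, 0.2808]
eef_rot: [1.0, -0.012, -0.0, 0.0]
ft_force: [-0.3, -1.0, -2.7]
finger_gap: 0.0175
gripper_force: 40.0
```

Call:
step_arm(
  targets=[
    [[0,0.01,0],[0,0,0],1],
    [[0,0.01,0],[0,0,0],1],
    [[0,0.004,0],[0,0,0],1],
    [[0,0,0],[0,0,0],1],
    [[0,0,0],[0,0,0],1],
  ],
)

```text
time_s: 10.8
position: [0.4149, 0.1418, 0.2809]
eef_rot: [1.0, -0.012, -0.0, 0.0]
ft_force: [-0.2, -0.3, -2.2]
finger_gap: 0.0178
gripper_force: 40.0
```

```bash
python3 - <<'E'
from h import *
s=r.get_state();print(s["position"],s["ft_force"])
a=snap("scene","s7.png")[...,::-1];w=snap("wrist","w7.png")[...,::-1]
a=cv2.resize(a[160:260,210:310],(500,500),interpolation=2);w=cv2.resize(w[60:260,156:356],(300,300),interpolation=2)
v=np.zeros((500,800,3),np.uint8);v[:,:500]=a;v[:300,500:]=w;cv2.imwrite("pics/v7.png",v)
E
```

```text
[0.41493112 0.14184387 0.28086423] [-0.17508354 -0.2997389  -2.2398079 ]
```

View pics/v7.png

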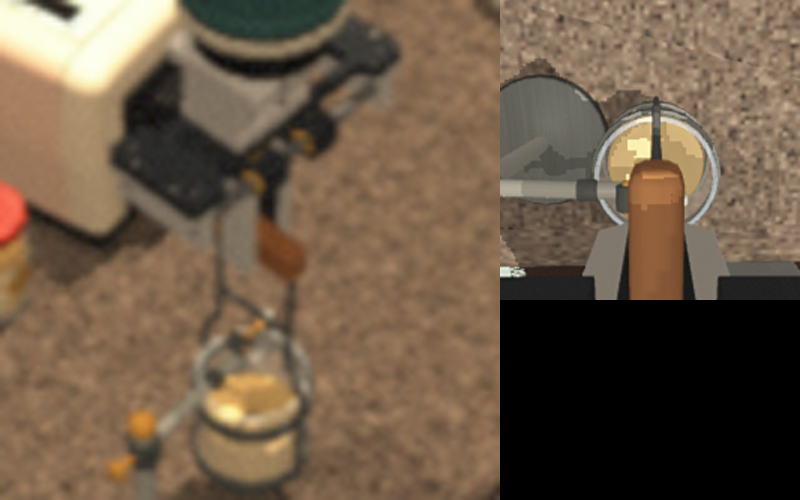

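The rod is over the throat, with the hook inside the ring between jar and rod; the gate shows at about (261,225) px in the scene picture. Now I press down.

Call:
step_arm(
  targets=[
    [[0,0,-0.004],[0,0,0],1],
    [[0,0,-0.004],[0,0,0],1],
    [[0,0,-0.001],[0,0,0],1],
    [[0,0,-0.001],[0,0,0],1],
    [[0,0,0],[0,0,0],1],
  ],
)

```text
time_s: 11.4
position: [0.4149, 0.1421, 0.2708]
eef_rot: [1.0, -0.012, -0.0, -0.0]
ft_force: [-0.4, -0.3, -2.6]
finger_gap: 0.0178
gripper_force: 40.0
```

Call:
step_arm(
  targets=[
    [[0,0,-0.001],[0,0,0],1],
    [[0,0,0],[0,0,0],1],
  ],
)

```text
time_s: 11.6
position: [0.4149, 0.1421, 0.2699]
eef_rot: [1.0, -0.012, -0.0, -0.0]
ft_force: [0.6, 1.6, -2.7]
finger_gap: 0.0176
gripper_force: 40.0
```

Call:
step_arm(
  targets=[
    [[0,0,-0.001],[0,0,0],1],
    [[0,0,0],[0,0,0],1],
  ],
)

```text
time_s: 11.8
position: [0.4149, 0.1421, 0.2688]
eef_rot: [1.0, -0.012, -0.0, -0.0]
ft_force: [-0.4, -1.1, -2.6]
finger_gap: 0.0179
gripper_force: 40.0
```

Call:
step_arm(
  targets=[
    [[0,0,-0.001],[0,0,0],1],
    [[0,0,0],[0,0,0],1],
  ],
)

```text
time_s: 12.0
position: [0.4149, 0.1421, 0.2678]
eef_rot: [1.0, -0.012, -0.0, -0.0]
ft_force: [0.3, 0.7, -2.9]
finger_gap: 0.0178
gripper_force: 40.0
```

Call:
step_arm(
  targets=[
    [[0,0,-0.001],[0,0,0],1],
    [[0,0,0],[0,0,0],1],
  ],
)

```text
time_s: 12.2
position: [0.4149, 0.1421, 0.2668]
eef_rot: [1.0, -0.012, -0.0, -0.0]
ft_force: [0.4, 0.0, -3.3]
finger_gap: 0.0178
gripper_force: 40.0
```

Call:
step_arm(
  targets=[
    [[0,0,-0.001],[0,0,0],1],
    [[0,0,0],[0,0,0],1],
  ],
)

```text
time_s: 12.4
position: [0.415, 0.1422, 0.2659]
eef_rot: [1.0, -0.012, 0.0, -0.0]
ft_force: [0.5, -0.3, -1.0]
finger_gap: 0.0179
gripper_force: 40.0
```

Call:
step_arm(
  targets=[
    [[0,0,-0.001],[0,0,0],1],
    [[0,0,0],[0,0,0],1],
  ],
)

```text
time_s: 12.6
position: [0.4151, 0.1422, 0.2651]
eef_rot: [1.0, -0.012, 0.0, -0.0]
ft_force: [-0.4, -0.7, 4.2]
finger_gap: 0.0174
gripper_force: 40.0
```

Call:
step_arm(
  targets=[
    [[0,0,-0.001],[0,0,0],1],
    [[0,0,0],[0,0,0],1],
  ],
)

```text
time_s: 12.8
position: [0.4151, 0.1421, 0.2641]
eef_rot: [1.0, -0.012, 0.0, -0.0]
ft_force: [-0.4, -0.9, 5.2]
finger_gap: 0.0175
gripper_force: 40.0
```

Call:
step_arm(
  targets=[
    [[0,0,-0.001],[0,0,0],1],
    [[0,0,-0.001],[0,0,0],1],
    [[0,0,-0.001],[0,0,0],1],
    [[0,0,0],[0,0,0],1],
  ],
)

```text
time_s: 13.2
position: [0.4151, 0.1422, 0.2611]
eef_rot: [1.0, -0.012, 0.0, -0.0]
ft_force: [-0.5, -1.7, 5.9]
finger_gap: 0.0177
gripper_force: 40.0
```

Call:
step_arm(
  targets=[
    [[0,0,-0.001],[0,0,0],1],
    [[0,0,-0.001],[0,0,0],1],
    [[0,0,-0.001],[0,0,0],1],
    [[0,0,0],[0,0,0],1],
  ],
)

```text
time_s: 13.6
position: [0.4152, 0.1423, 0.2582]
eef_rot: [1.0, -0.012, 0.0, -0.0]
ft_force: [-0.0, -1.6, 6.9]
finger_gap: 0.0176
gripper_force: 40.0
```

Call:
step_arm(
  targets=[
    [[0,0,-0.001],[0,0,0],1],
    [[0,0,-0.001],[0,0,0],1],
    [[0,0,-0.001],[0,0,0],1],
    [[0,0,0],[0,0,0],1],
  ],
)

```text
time_s: 14.0
position: [0.4153, 0.142, 0.2552]
eef_rot: [1.0, -0.012, 0.0, 0.0]
ft_force: [0.4, -2.3, 5.1]
finger_gap: 0.0178
gripper_force: 40.0
```

Call:
step_arm(
  targets=[
    [[0,0,-0.001],[0,0,0],1],
    [[0,0,-0.001],[0,0,0],1],
    [[0,0,-0.001],[0,0,0],1],
    [[0,0,0],[0,0,0],1],
  ],
)

```text
time_s: 14.4
position: [0.4152, 0.1418, 0.2521]
eef_rot: [1.0, -0.012, 0.0, 0.0]
ft_force: [1.3, -3.4, 5.2]
finger_gap: 0.0176
gripper_force: 40.0
```

Call:
step_arm(
  targets=[
    [[0,0,-0.001],[0,0,0],1],
    [[0,0,-0.001],[0,0,0],1],
    [[0,0,-0.001],[0,0,0],1],
    [[0,0,0],[0,0,0],1],
  ],
)

```text
time_s: 14.8
position: [0.4151, 0.1415, 0.2489]
eef_rot: [1.0, -0.012, 0.0, 0.0]
ft_force: [0.1, -5.9, 1.8]
finger_gap: 0.0176
gripper_force: 40.0
```

Call:
step_arm(
  targets=[
    [[0,0,-0.001],[0,0,0],1],
    [[0,0,-0.001],[0,0,0],1],
    [[0,0,0],[0,0,0],1],
  ],
)

```text
time_s: 15.1
position: [0.4148, 0.1416, 0.2467]
eef_rot: [1.0, -0.012, -0.0, 0.0]
ft_force: [0.9, -6.5, 0.4]
finger_gap: 0.0177
gripper_force: 40.0
```

Call:
step_arm(
  targets=[
    [[0,0,-0.001],[0,0,0],1],
    [[0,0,-0.001],[0,0,0],1],
    [[0,0,0],[0,0,0],1],
  ],
)

```text
time_s: 15.4
position: [0.4145, 0.1411, 0.2443]
eef_rot: [1.0, -0.012, -0.001, 0.001]
ft_force: [1.2, -9.5, -1.4]
finger_gap: 0.0175
gripper_force: 40.0
```

Call:
step_arm(
  targets=[
    [[0,0,-0.001],[0,0,0],1],
    [[0,0,-0.001],[0,0,0],1],
    [[0,0,0],[0,0,0],1],
  ],
)

```text
time_s: 15.7
position: [0.4146, 0.1425, 0.2426]
eef_rot: [1.0, -0.011, -0.0, -0.0]
ft_force: [0.1, 0.0, -2.9]
finger_gap: 0.0177
gripper_force: 40.0
```

Call:
step_arm(
  targets=[
    [[0,0,-0.001],[0,0,0],1],
    [[0,0,-0.001],[0,0,0],1],
    [[0,0,0],[0,0,0],1],
  ],
)

```text
time_s: 16.0
position: [0.4148, 0.1422, 0.2408]
eef_rot: [1.0, -0.012, -0.0, -0.0]
ft_force: [0.4, -0.6, -2.5]
finger_gap: 0.0177
gripper_force: 40.0
```

The force dropped away at TCP z of about 0.243, so the gate has snapped shut. Now the tug.

Call:
step_arm(
  targets=[
    [[0,0,0.004],[0,0,0],1],
    [[0,0,0.004],[0,0,0],1],
    [[0,0,0.004],[0,0,0],1],
    [[0,0,0.001],[0,0,0],1],
    [[0,0,0],[0,0,0],1],
  ],
)

```text
time_s: 16.5
position: [0.415, 0.1421, 0.2542]
eef_rot: [1.0, -0.012, 0.0, -0.0]
ft_force: [-0.8, -0.0, -3.0]
finger_gap: 0.0178
gripper_force: 40.0
```

Call:
step_arm(
  targets=[
    [[0,0,0.001],[0,0,0],1],
    [[0,0,0],[0,0,0],1],
  ],
)

```text
time_s: 16.7
position: [0.4149, 0.1421, 0.2549]
eef_rot: [1.0, -0.012, -0.0, -0.0]
ft_force: [0.2, 0.2, -2.1]
finger_gap: 0.0177
gripper_force: 40.0
```

Call:
step_arm(
  targets=[
    [[0,0,0.001],[0,0,0],1],
    [[0,0,0],[0,0,0],1],
  ],
)

```text
time_s: 16.9
position: [0.4149, 0.1422, 0.256]
eef_rot: [1.0, -0.012, -0.0, -0.0]
ft_force: [0.2, 0.1, -2.4]
finger_gap: 0.0181
gripper_force: 40.0
```

Call:
step_arm(
  targets=[
    [[0,0,0.0005],[0,0,0],1],
    [[0,0,0],[0,0,0],1],
  ],
)

```text
time_s: 17.1
position: [0.4149, 0.1421, 0.2565]
eef_rot: [1.0, -0.012, -0.0, -0.0]
ft_force: [0.3, -0.5, -2.3]
finger_gap: 0.0178
gripper_force: 40.0
```

Call:
step_arm(
  targets=[
    [[0,0,0.0005],[0,0,0],1],
    [[0,0,0],[0,0,0],1],
  ],
)

```text
time_s: 17.3
position: [0.4148, 0.1421, 0.2569]
eef_rot: [1.0, -0.012, -0.0, -0.0]
ft_force: [0.1, -0.1, -6.1]
finger_gap: 0.0175
gripper_force: 40.0
```

Call:
step_arm(
  targets=[
    [[0,0,0.0004],[0,0,0],1],
    [[0,0,0],[0,0,0],1],
  ],
)

```text
time_s: 17.5
position: [0.4147, 0.1421, 0.2571]
eef_rot: [1.0, -0.012, -0.0, -0.0]
ft_force: [0.7, 0.9, -8.3]
finger_gap: 0.0181
gripper_force: 40.0
```

Call:
step_arm(
  targets=[
    [[0,0,0.0004],[0,0,0],1],
    [[0,0,0],[0,0,0],1],
  ],
)

```text
time_s: 17.7
position: [0.4147, 0.142, 0.2574]
eef_rot: [1.0, -0.012, -0.0, -0.0]
ft_force: [1.6, 0.5, -13.4]
finger_gap: 0.0182
gripper_force: 40.0
```

Call:
step_arm(
  targets=[
    [[0,0,-0.0002],[0,0,0],1],
    [[0,0,0],[0,0,0],1],
  ],
)

```text
time_s: 17.9
position: [0.4148, 0.1421, 0.2574]
eef_rot: [1.0, -0.012, -0.0, -0.0]
ft_force: [1.2, 1.4, -13.2]
finger_gap: 0.0182
gripper_force: 40.0
```

Call:
step_arm(
  targets=[
    [[0,0,0],[0,0,0],1],
    [[0,0,0],[0,0,0],1],
    [[0,0,0],[0,0,0],1],
    [[0,0,0],[0,0,0],1],
  ],
)

```text
time_s: 18.3
position: [0.4148, 0.1421, 0.2574]
eef_rot: [1.0, -0.012, -0.0, -0.0]
ft_force: [0.4, -0.1, -14.3]
finger_gap: 0.0177
gripper_force: 40.0
```

Call:
step_arm(
  targets=[
    [[0,0,0],[0,0,0],1],
    [[0,0,0],[0,0,0],1],
    [[0,0,0],[0,0,0],1],
  ],
)

```text
time_s: 18.6
position: [0.4148, 0.1421, 0.2575]
eef_rot: [1.0, -0.012, -0.0, -0.0]
ft_force: [-1.0, 0.5, -15.5]
finger_gap: 0.0177
gripper_force: 40.0
```

The gate held about 11 N up for over half a second. I'll lower to the seat.

Call:
step_arm(
  targets=[
    [[0,0,-0.004],[0,0,0],1],
    [[0,0,-0.005],[0,0,0],1],
    [[0,0,-0.005],[0,0,0],1],
    [[0,0,-0.004],[0,0,0],1],
    [[0,0,0],[0,0,0],1],
  ],
)

```text
time_s: 19.1
position: [0.4147, 0.1421, 0.239]
eef_rot: [1.0, -0.012, -0.0, -0.0]
ft_force: [0.6, -0.4, -2.4]
finger_gap: 0.0178
gripper_force: 40.0
```

Call:
step_arm(
  targets=[
    [[0,0,-0.001],[0,0,0],1],
    [[0,0,0],[0,0,0],1],
  ],
)

```text
time_s: 19.3
position: [0.4149, 0.1421, 0.2385]
eef_rot: [1.0, -0.012, 0.0, -0.0]
ft_force: [0.2, -0.9, -3.1]
finger_gap: 0.0177
gripper_force: 40.0
```

Call:
step_arm(
  targets=[
    [[0,0,-0.001],[0,0,0],1],
    [[0,0,0],[0,0,0],1],
  ],
)

```text
time_s: 19.5
position: [0.4149, 0.1421, 0.2375]
eef_rot: [1.0, -0.012, -0.0, -0.0]
ft_force: [-0.8, 0.2, -2.8]
finger_gap: 0.018
gripper_force: 40.0
```

Call:
step_arm(
  targets=[
    [[0,0,-0.0005],[0,0,0],1],
    [[0,0,0],[0,0,0],1],
  ],
)

```text
time_s: 19.7
position: [0.4149, 0.1421, 0.237]
eef_rot: [1.0, -0.012, -0.0, -0.0]
ft_force: [-0.1, 0.1, -2.5]
finger_gap: 0.0178
gripper_force: 40.0
```

Call:
step_arm(
  targets=[
    [[0,0,-0.0005],[0,0,0],1],
    [[0,0,0],[0,0,0],1],
  ],
)

```text
time_s: 19.9
position: [0.4149, 0.1421, 0.2365]
eef_rot: [1.0, -0.012, -0.0, -0.0]
ft_force: [0.3, -0.6, -1.9]
finger_gap: 0.0178
gripper_force: 40.0
```

Call:
step_arm(
  targets=[
    [[0,0,-0.0005],[0,0,0],1],
    [[0,0,0],[0,0,0],1],
  ],
)

```text
time_s: 20.1
position: [0.4149, 0.1421, 0.236]
eef_rot: [1.0, -0.012, -0.0, -0.0]
ft_force: [-1.0, -0.4, -1.1]
finger_gap: 0.0175
gripper_force: 40.0
```

Call:
step_arm(
  targets=[
    [[0,0,-0.0005],[0,0,0],1],
    [[0,0,0],[0,0,0],1],
  ],
)

```text
time_s: 20.3
position: [0.415, 0.1422, 0.2357]
eef_rot: [1.0, -0.012, 0.0, -0.0]
ft_force: [-0.7, 0.4, 2.9]
finger_gap: 0.0177
gripper_force: 40.0
```

Call:
step_arm(
  targets=[
    [[0,0,0.0003],[0,0,0],1],
    [[0,0,0],[0,0,0],1],
    [[0,0,0],[0,0,0],1],
  ],
  force=5,
)

```text
time_s: 20.6
position: [0.415, 0.1422, 0.2359]
eef_rot: [1.0, -0.012, 0.0, -0.0]
ft_force: [0.9, 0.8, 0.1]
finger_gap: 0.0184
gripper_force: 5.0
```

Call:
step_arm(
  targets=[
    [[0,0,0],[0,0,0],-0.5],
    [[0,0,0],[0,0,0],-0.5],
    [[0,0,0],[0,0,0],-0.5],
    [[0,0,0],[0,0,0],-0.5],
    [[0,0,0],[0,0,0],-0.5],
  ],
)

```text
time_s: 21.1
position: [0.4149, 0.1421, 0.2358]
eef_rot: [1.0, -0.012, -0.0, -0.0]
ft_force: [0.2, -0.1, 0.5]
finger_gap: 0.0543
gripper_force: 0.0
```

Call:
step_arm(
  targets=[
    [[0,0,0],[0,0,0],-0.5],
    [[0,0,0],[0,0,0],-0.5],
    [[0,0,0],[0,0,0],-0.5],
  ],
)

```text
time_s: 21.4
position: [0.4149, 0.1421, 0.2358]
eef_rot: [1.0, -0.012, -0.0, -0.0]
ft_force: [1.2, -0.4, 1.2]
finger_gap: 0.0706
gripper_force: 0.0
```

Raise straight up clear of it, then look.

Call:
step_arm(
  targets=[
    [[0,0,0.01],[0,0,0],-0.5],
    [[0,0,0.03],[0,0,0],-0.5],
    [[0,0,0.04],[0,0,0],-0.5],
    [[0,0,0.03],[0,0,0],-0.5],
    [[-0.03,0,0.02],[0,0,0],-0.5],
  ],
)

```text
time_s: 21.9
position: [0.3863, 0.1422, 0.3683]
eef_rot: [1.0, -0.012, 0.001, -0.001]
ft_force: [-0.5, -0.7, -0.9]
finger_gap: 0.0704
gripper_force: 0.0
```

Call:
step_arm(
  targets=[
    [[-0.03,-0.04,0],[0,0,0],-0.5],
    [[-0.02,-0.04,0],[0,0,0],-0.5],
    [[0,-0.04,0],[0,0,0],-0.5],
    [[0,0,0],[0,0,0],-0.5],
    [[0,0,0],[0,0,0],-0.5],
  ],
)

```text
time_s: 22.4
position: [0.3349, 0.0221, 0.3665]
eef_rot: [1.0, -0.012, 0.0, -0.0]
ft_force: [0.4, 0.7, -0.7]
finger_gap: 0.0704
gripper_force: 0.0
```

```bash
python3 - <<'E'
from h import *
s=r.get_state();print(s["time_s"],s["position"],s["ft_force"])
a=snap("scene","s8.png")[...,::-1];b=snap("top","t8.png")[...,::-1]
a=cv2.resize(a[150:290,200:325],(535,600),interpolation=2);b=cv2.resize(b[150:260,150:250],(260,286),interpolation=2)
v=np.zeros((600,800,3),np.uint8);v[:,:535]=a;v[:286,540:]=b;cv2.imwrite("pics/v8.png",v)
E
```

```text
22.4 [0.33491117 0.02214551 0.36649675] [ 0.40710297  0.66252849 -0.73724285]
```

View pics/v8.png

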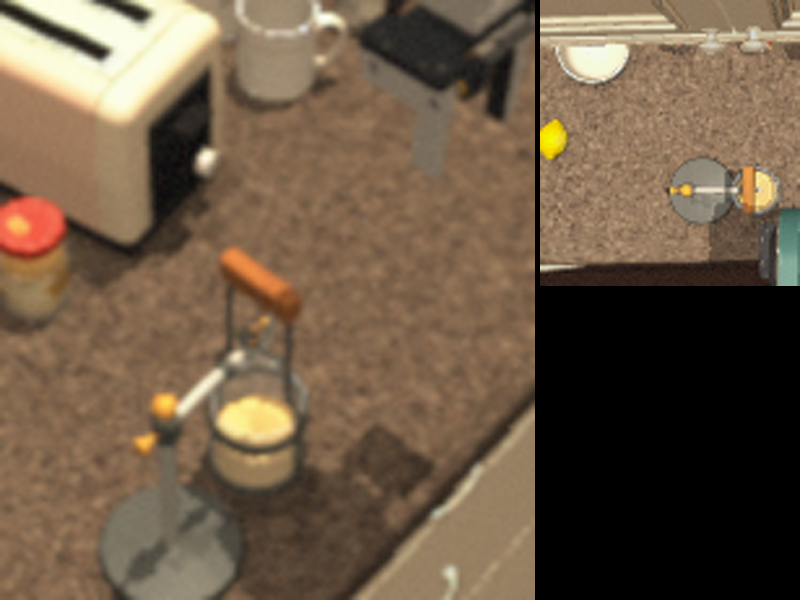

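The lantern hangs upright in the hook with its grip at about (261,217) px in the scene picture. The gate is shut above the rod and the gripper is clear, so I'll let it settle and hand in.

Call:
step_arm(
  targets=[
    [[0,0,0],[0,0,0],-0.5],
    [[0,0,0],[0,0,0],-0.5],
    [[0,0,0],[0,0,0],-0.5],
    [[0,0,0],[0,0,0],-0.5],
    [[0,0,0],[0,0,0],-0.5],
  ],
)

```text
time_s: 23.0
position: [0.3349, 0.0222, 0.3658]
eef_rot: [1.0, -0.011, -0.0, -0.0]
ft_force: [0.1, 0.5, -0.4]
finger_gap: 0.0707
gripper_force: 0.0
```

```bash
python3 -c "
from bench import r
print(r.finish_job())"
```

```text
the job is handed in; nothing more can be done
None
```

The lantern hangs upright in the snap hook with the gate shut. The gate held a tug that rose to about 13 N (8 N was the guide) for over half a second, and I let go and handed the job in at 23 s; no verdict was shown.

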